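# Close the microscope lamp bay and lock its quarter-turn cam stud

## Robot

A 6-joint arm with a two-finger parallel gripper is mounted at the origin on the work surface. World frame = base frame: x ahead of the robot, y to its left, z up, the work surface at z = 0. Lengths are in m, angles in rad, forces in N, time in s.
With the tool pointing down it reaches from about 0.35 to 0.85 m from the base axis. Payload 8.1 kg.
Tool frame: the origin (TCP) lies at the very end of the fingers, on their centre line; the grasp point (between the pads) lies 19 mm behind it; z points along the fingers, y is the line along which they close (so a half turn about z gives the same grasp; the last joint's range is limited). The gripper opens to 93 mm and grips with 3 to 60 N. Pads are 15 mm wide; open, the fingers measure 128 mm over their backs; the gripper's body (75 mm by 188 mm) begins 65 mm behind the grasp point.
Start: joints at [1.228, 0.13, 1.488, -0, 1.523, -0.085], TCP at [0.153, 0.58, 0.219] pointing down, gripper open.
Joint ranges: [-2.96, 2.96], [-0.89, 2.26], [0.02, 2.5], [-1.34, 4.48], [0, 2.73], [-2.66, 2.66]. Speed limits (rad/s): [2.39, 2.39, 2.79, 3.14, 3.14, 3.14].

## Interface

Orientations are given as a rotation vector (axis times angle).
In Python, from plant import monitor, eyes, ticket gives the robot as it stands.
- The arm moves only by the tool arm_command, never from a script. Its argument "deltas" is a list that holds one entry, the list of rows, each a list of 6 numbers: the shift along the world's x, y, z in cm, then the turn, a rotation vector about the world's x, y, z in degrees. In form: [[[tx, ty, tz, rx, ry, rz], ...]]. A call has 1 to 12 rows; each row shifts and turns the commanded pose from where the row before left it; what a row does not reach is not made up. A row lasts 1/12 s, in which the tool goes at most 41.7 mm and 7.16 degrees, less where a joint would pass 70% of its speed; a pose out of reach is approached as far as the arm can. A call is refused whole if a number of a shift passes 4.17 or a number of a turn 7.16, either way. A call with a gripper value outside its range is refused whole. "gripper" is the opening, from -1 (shut) to 1 (fully open), set as the call begins (left out, the last holds). The fingers move at their own pace and stop on an object; "squeeze" is the grip in N (left out, the last holds). Time passes only in rows, so rows that do not move let the fingers close. It gives the time, the measured TCP pose, the force, the opening and the grip force at its end, in the units of the state.
- monitor.read_state(): the state, without advancing time (a new reading comes with each control period).
- eyes.read_camera(name): name is "scene" or "top" or "wrist"; returns the picture (384x512x3 uint8, blue, green, red); there is no depth.
- eyes.camera_model(name): a dict with "fx", "fy", "cx", "cy" (pixels), "rvec" (rotation vector, rad) and "tvec" (3), from world to camera coordinates, as OpenCV has them. Camera axes: x right, y down, z forward; pixel columns grow to the right and rows downward; lengths in m; the calibration is good to about 2 mm. A picture is of the moment at which its call begins: read the wrist's pose just before it. camera_model takes no time and is no camera call; for the wrist camera it gives the pose at the moment of the call.
- ticket.close_job(): hands the job in; it is judged then, once.
The state is a dict: "t": time; "q": joint angles; "dq": joint speeds; "joint_torque": joint torques, N m; "tool_pos": TCP position; "orientation": TCP orientation; "force": force on the tool from outside, world axes, zero at the start; "wrist_torque": the same for the moment, N m; "opening": finger opening in m; "gripper_force": force on a finger pad.
Only numpy, scipy, OpenCV 4.12 (cv2) and the standard library are available. Lean on these libraries where they do the work, as an engineer would, in place of code of your own. Each camera call takes 0.05 s, during which the arm holds its last target. There are 200 camera calls.

## Task

Put the grey cover back on the open lamp bay of the microscope's light-source unit so that it sits fully down in its seat with the red stud over the brass socket. Then lock it: press the spring-loaded stud all the way in, turn it a quarter turn clockwise under pressure to its stop, and let it spring up into its detent. Be gentle: if the stud will not go in, do not force it but feel for the slot by turning it under light pressure; leave everything else on the desk where it is.

Things in the scene. Friction and masses are not known exactly. Their poses are not given: they have to be found in the camera images.
- housing: White and blue light-source unit, fixed to the desk, 230 x 150 mm, deck 70 mm high; origin: centre of its underside, z up. In its deck is an open bay, 162.4 x 92.4 mm, long side along the housing's x, centred 20 mm towards -x of the origin, its rim bevelled 4 mm at 45 degrees. An 8 mm wide seat runs round inside the bay, 58 mm above the desk.
- bay (a point): centre of the bay at the height of the seat, on the housing (58 mm above the desk); axes as the housing's
- socket_mouth (a point): centre of the top of the brass socket in the bay, level with the seat, 40 mm towards +x of point bay; axes as the housing's, NOT the slot's. A 47 x 39 mm plate, 4 mm thick, with a slot 39 x 9.2 mm. It is set askew: the slot lies up to 0.70 rad either way from the housing's x (not reported; seen from above while the bay is open, else felt for).
- socket_under (a point): 6 mm below socket_mouth, at the lower edge of the 2 mm detent ridges under the plate. A quarter turn clockwise (from above) from the slot are the detent and, some 0.1 rad past it, a springy end stop (yields from 0.1 N m, 1 N m per rad); anticlockwise is blocked once the bar is through. The socket does not turn with the stud.
- cover: Loose grey bay cover, a cap 160 x 90 mm, 18 mm high (4 mm top on a 14 mm skirt), about 0.2 kg (varies), standing on the desk; origin: centre of its skirt's lower edge, x along its long side, z up. Seated, its origin is at point bay, its x along the housing's x (not reversed: the stud stands over the socket), its top 6 mm above the deck, play 1.2 mm all round.
- cover_grip (a point): on the blue grip rib on top of the cover, 35 mm towards -x of the cover's centre; the rib is 12 mm thick (along the cover's x), 44 mm long (along y), and rises 28 mm from the cover's top; the point is 4 mm below the rib's top, 42 mm above the skirt's lower edge
- stud_head (a point): on the red wing of the cam stud, on its axis, 40 mm towards +x of the cover's centre. The wing is 34 mm long (its x), 12 mm thick (its y), 28 mm tall; with the stud up it spans 18 to 46 mm above the cover's top, this point 12 mm below its top. Parallel to it, under the cover, is the stud's cross bar, 34 x 6 x 4 mm, lower face 3 mm above the skirt's edge.
- stud_push (a joint): how far the stud is pushed in: 0 up, 0.016 m hard end. A spring lifts it (4 N, plus 0.3 N per mm). In the seated cover the bar meets the plate at 0.003 unless within about 0.1 rad of the slot; it needs 0.0135 or more to turn past the detent ridge. Let go: locked it stays at about 0.011, part-way round at 0.013, unturned it springs back to 0.
- stud: the cam stud itself, wing, shank and cross bar; origin on its axis, in the plane of the cover's lower edge while it is up; x along the wing and the bar, z up. It turns in the cover with light friction (0.03 N m), and the wing may point from 0.9 rad anticlockwise to 2.7 rad clockwise (seen from above) of the cover's x; it starts within 0.5 rad.
- dust_cap: bystander: black lens dust cap, disc 32 mm across, 12 mm high, standing on the housing's rear deck, 110 mm behind the bay centre; origin: centre of its underside
- mouse: bystander: black computer mouse, about 75 x 60 x 31 mm; origin: centre of its underside
- oil_bottle: bystander: small amber bottle, 32 mm across, 70 mm high; origin: centre of its underside
- slide_box: bystander: orange box for glass slides, 90 x 120 x 30 mm; origin: centre of its underside
- sample_jar: bystander: clear jar with a red lid, 48 mm across, 55 mm high; origin: centre of its underside
- driver: bystander: screwdriver, 170 mm long; origin: centre of its underside (middle of its length)
- objective: bystander: steel microscope objective standing on the desk, 30 mm across, 48 mm high, usually in the gap between the housing and the cover; origin: centre of its underside
- mug: bystander: white mug, 80 mm across, 90 mm high; origin: centre of its underside
Not all that is in view belongs to the job. What is shaped like the cover but pink is not meant.

How it is judged:
On the way, in this order (a step that is already met when the one before it is completed fails the run):
1. the cover sits fully down in the bay, the right way round, with the stud still up (horizontal distance between cover and bay below 0.004 m and z of cover in the frame of bay between -0.003 and 0.002 m and horizontal distance between stud_head and socket_mouth below 0.006 m and angle between the x axis of cover and the x axis of housing, either way round below 0.05 rad and angle between cover's own z axis and vertical below 0.03 rad and value of joint stud_push below 0.002 m), for 0.2 s.
2. the stud is pushed all the way in, through the socket's slot (horizontal distance between cover and bay below 0.004 m and z of cover in the frame of bay between -0.003 and 0.002 m and horizontal distance between stud_head and socket_mouth below 0.006 m and angle between the x axis of cover and the x axis of housing, either way round below 0.05 rad and angle between cover's own z axis and vertical below 0.03 rad and value of joint stud_push above 0.013 m), for 0.1 s.
At the end, for the whole second after the job is handed in: The cover is seated the right way round (centre within 4 mm, height 2 mm, yaw 0.05 rad, level to 0.03 rad) and at rest; the stud, let go, stands 9.5 to 12.2 mm pushed in, caught in its detent, its wing more than 0.5 rad from the housing's x (horizontal distance between cover and bay below 0.004 m and z of cover in the frame of bay between -0.003 and 0.002 m and horizontal distance between stud_head and socket_mouth below 0.006 m and angle between the x axis of cover and the x axis of housing, either way round below 0.05 rad and angle between cover's own z axis and vertical below 0.03 rad and value of joint stud_push between 0.0095 and 0.0122 m and angle between the x axis of stud_head and the x axis of housing, either way round above 0.5 rad and linear speed of cover below 0.02 m/s); the robot touches nothing.
It fails at once if the stud is forced against the light-source unit with more than 35 N (contact force between stud and housing above 35 N).
It fails at once if the cover is slammed or wedged into the light-source unit with more than 120 N (contact force between cover and housing above 120 N).
It fails at once if a bystander is moved by more than 30 mm (distance of any of dust_cap, mouse, oil_bottle, slide_box, sample_jar, driver, objective, mug from where it was at the start of the episode above 0.03 m).
It also fails if it takes over 72 s, if anything falls off the work surface, if the arm or the gripper's body presses on something with over 40 N, if the wrist force passes 120 N, or if a joint passes its speed limit or range.

## Working session

There is one attempt and no reset: what is moved stays moved. The work goes in short steps, Python scripts to look and compute and a tool call to move; the robot and the scene stay as the last step left them, time stands still between calls to the robot, and variables do not carry over. Pictures are saved under pics/ and viewed, at most 10 in all, crops included, and the job is handed in when it is done.

Besides the shell and the picture viewer there is one more tool, called as a command line: name --argument value ..., lists and objects as JSON in quotes. arm_command: Moves the arm, as the interface text tells. Its arguments: {"type":"object","properties":{"deltas":{"type":"array"},"gripper":{"type":"number"},"squeeze":{"type":"number"}},"required":["deltas"]}

```bash
mkdir -p pics; cat > h.py <<'E'
import numpy as np, cv2
from plant import monitor, eyes, ticket
def cam(n):
    m=eyes.camera_model(n); K=np.array([[m['fx'],0,m['cx']],[0,m['fy'],m['cy']],[0,0,1.]])
    return K,cv2.Rodrigues(np.array(m['rvec'],float))[0],np.array(m['tvec'],float)
def onplane(c,px,z):
    K,R,t=c; px=np.atleast_2d(np.array(px,float))
    d=(np.linalg.inv(K)@np.c_[px,np.ones(len(px))].T).T@R
    o=-R.T@t
    return o+d*((z-o[2])/d[:,2])[:,None]
def proj(c,P):
    K,R,t=c; q=(np.atleast_2d(P)@R.T+t)@K.T
    return q[:,:2]/q[:,2:]
def st():
    s=monitor.read_state(); print({k:np.round(s[k],4).tolist() for k in('t','q','tool_pos','orientation','force','wrist_torque','opening','gripper_force')}); return s
E
python3 - <<'E'
from h import *
st()
ims=[]
for n in('scene','top'):
    c=cam(n); im=eyes.read_camera(n); cv2.imwrite(f'pics/{n}0.png',im); print(n,-c[1].T@c[2],c[0][0,0])
c=cam('wrist');im=eyes.read_camera('wrist'); cv2.imwrite('pics/wrist0.png',im);print(-c[1].T@c[2])
E
```

```text
{'t': 0.0, 'q': [1.2276, 0.1312, 1.4893, 0.0, 1.523, -0.0854], 'tool_pos': [0.1527, 0.5796, 0.2176], 'orientation': [-0.4038, -3.1151, 0.0028], 'force': [0.1695, 0.245, 0.0406], 'wrist_torque': [-0.0025, 0.0845, 0.0138], 'opening': 0.0929, 'gripper_force': 0.0}
scene [ 1.33474565 -0.037387    0.63767635] 358.7768585996536
top [ 0.40537396 -0.03883472  1.1667549 ] 384.9669498527771
[0.07912998 0.59975799 0.383166  ]
```

View pics/top0.png

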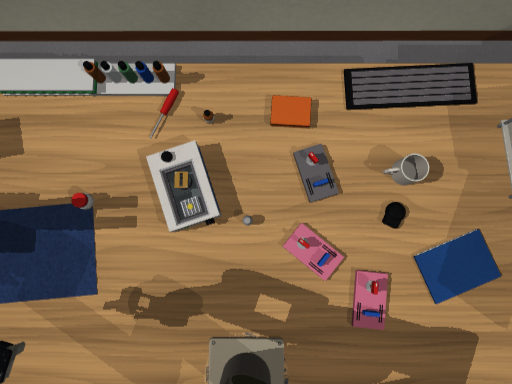

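View pics/scene0.png

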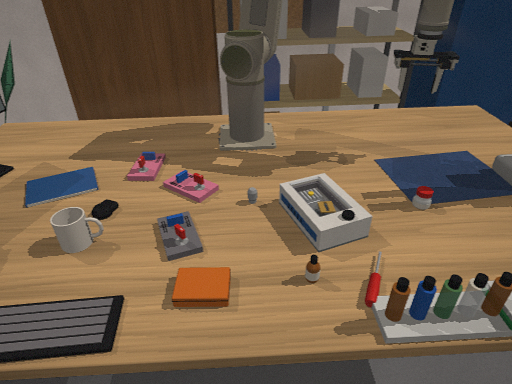

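The top view has +x up and +y left. The grey cover is at about (317,173) with its red stud towards the top. The housing is at (183,186), its bay open, the brass socket at (182,180) and the dust cap at (167,157). In the scene view the objective stands between the two. I'll measure roughly now, then refine with the wrist camera.

```bash
python3 - <<'E'
from h import *
im=cv2.imread('pics/top0.png'); c=cam('top')
hsv=cv2.cvtColor(im,cv2.COLOR_BGR2HSV)
def big(mask,x0,y0,x1,y1):
    m=np.zeros_like(mask); m[y0:y1,x0:x1]=mask[y0:y1,x0:x1]
    return m
def rect(m,z,name):
    cs=max(cv2.findContours(m,cv2.RETR_EXTERNAL,cv2.CHAIN_APPROX_NONE)[0],key=cv2.contourArea)
    P=onplane(c,cs[:,0],z)[:,:2]
    r=cv2.minAreaRect((P*1000).astype(np.float32)); print(name,np.round(r[0],1),np.round(r[1],1),round(r[2],1),len(cs))
H,S,V=cv2.split(hsv)
gray=((S<60)&(V>40)&(V<150)).astype(np.uint8)*255
rect(cv2.morphologyEx(big(gray,285,135,350,210),cv2.MORPH_CLOSE,np.ones((9,9))),.018,'cover')
white=((S<50)&(V>170)).astype(np.uint8)*255
rect(cv2.morphologyEx(big(white,140,130,225,240),cv2.MORPH_CLOSE,np.ones((5,5))),.07,'housing')
def cen(m,z,n):
    y,x=np.nonzero(m); print(n,len(x),np.round(onplane(c,[x.mean(),y.mean()],z)*1000,1))
red=(((H<8)|(H>172))&(S>150)&(V>90)).astype(np.uint8)
blue=((H>105)&(H<130)&(S>120)&(V>60)).astype(np.uint8)
cen(big(red,285,135,350,210),.060,'stud'); cen(big(blue,285,135,350,210),.044,'rib')
cen(big(((H>14)&(H<30)&(S>120)&(V>90)).astype(np.uint8),168,165,200,190),.058,'socket')
cen(big((V<40).astype(np.uint8),158,148,175,165),.082,'cap')
cv2.imwrite('pics/t1.png',np.hstack([cv2.resize(im[130:240,140:225],None,fx=5,fy=5,interpolation=cv2.INTER_CUBIC)[:, :400],cv2.resize(im[130:240,285:360],None,fx=5,fy=5,interpolation=cv2.INTER_CUBIC)]))
E
```

```text
cover [ 595.1 -206.1] [158.7  91.4] 18.1 153
housing [548.8 185.7] [229.3 148.4] 18.9 277
stud 60 [[ 633.  -193.3   60. ]]
rib 72 [[ 562.2 -216.5   44. ]]
socket 173 [[565.5 192.1  58. ]]
cap 83 [[630.7 229.4  82. ]]
```

View pics/t1.png

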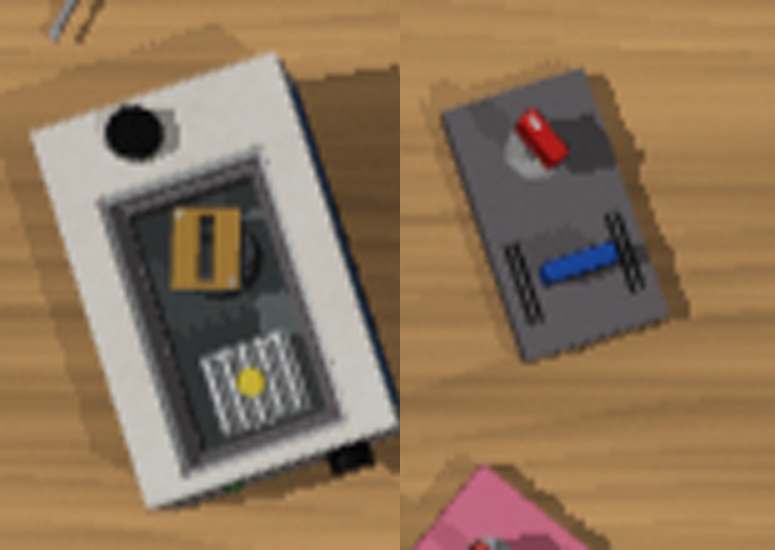

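The zoom shows the slot at roughly 0° in the world, the wing at about +31°, the housing and cover x at about 18–19°, and the cover the right way round. On the way to the cover I'll stop above the bay.

arm_command --deltas '[[[2.2,-2.6,0.3,0,0,-3.1],[2.2,-2.6,0.3,0,0,-3.1],[2.2,-2.6,0.3,0,0,-3.1],[2.2,-2.6,0.3,0,0,-3.1],[2.2,-2.6,0.3,0,0,-3.1],[2.2,-2.6,0.3,0,0,-3.1],[2.2,-2.6,0.3,0,0,-3.1],[2.2,-2.6,0.3,0,0,-3.1],[2.2,-2.6,0.3,0,0,-3.1]]]' --gripper -0.1

```text
t: 0.9
tool_pos: [0.3516, 0.3447, 0.2456]
orientation: [-1.147, -2.925, 0.0]
force: [0.0, 0.4, 0.7]
opening: 0.0423
gripper_force: 0.0
```

arm_command --deltas '[[[2.2,-2.6,0.3,0,0,-3.1],[2.2,-2.6,0.3,0,0,-3.1],[2.2,-2.6,0.3,0,0,-3.1],[2.2,-2.6,0.3,0,0,-3.1],[2.2,-2.6,0.3,0,0,-3.1],[2.2,-2.6,0.3,0,0,-3.1],[2.2,-2.6,0.3,0,0,-3.1],[2.2,-2.6,0.3,0,0,-3.1],[2.2,-2.6,0.3,0,0,-3.1],[0,0,0,0,0,0],[0,0,0,0,0,0]]]'

```text
t: 1.82
tool_pos: [0.5496, 0.1106, 0.2721]
orientation: [-1.818, -2.561, 0.001]
force: [-0.7, 0.2, 0.1]
opening: 0.0419
gripper_force: 0.0
```

```bash
python3 - <<'E'
from h import *
st(); c=cam('wrist'); im=eyes.read_camera('wrist'); cv2.imwrite('pics/w1.png',im); np.savez('w1.npz',K=c[0],R=c[1],t=c[2])
print(c[0],-c[1].T@c[2],c[1][2])
E
```

```text
{'t': 1.8167, 'q': [0.1071, 0.0083, 1.5193, -0.0, 1.615, -0.229], 'tool_pos': [0.5496, 0.1106, 0.2721], 'orientation': [-1.8181, -2.5612, 0.001], 'force': [-0.6737, 0.1552, 0.1011], 'wrist_torque': [-0.0661, 0.07, 0.0008], 'opening': 0.0419, 'gripper_force': 0.0}
[[275.48369588   0.         253.6566723 ]
 [  0.         275.48369588 190.56760766]
 [  0.           0.           1.        ]] [0.52458425 0.18298525 0.43754758] [ 0.08818057 -0.25972986 -0.96164681]
```

View pics/w1.png

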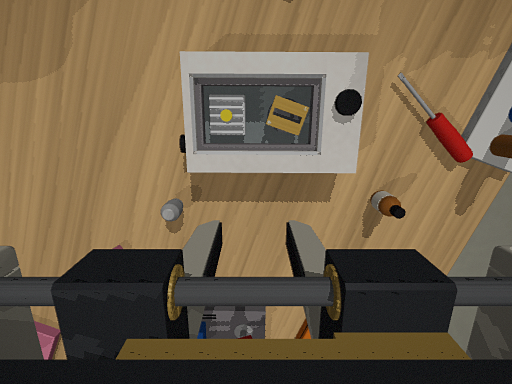

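The wrist view shows the housing deck at (180–368, 50–173), the bay within it, the brass plate at (288,116) with its slot tilted, and the dust cap at (348,102). I'll measure these.

```bash
cat >> h.py <<'E'
def load(n):
    d=np.load(n+'.npz'); return (d['K'],d['R'],d['t']),cv2.imread(f'pics/{n}.png')
def rect(c,m,z,name,cs=None):
    if cs is None: cs=max(cv2.findContours(m,cv2.RETR_EXTERNAL,cv2.CHAIN_APPROX_NONE)[0],key=cv2.contourArea)
    P=onplane(c,cs[:,0],z)[:,:2]
    r=cv2.minAreaRect((P*1000).astype(np.float32)); print(name,np.round(r[0],1),np.round(r[1],1),round(r[2],1),len(cs)); return r
def mask(im,lo,hi,box):
    h=cv2.cvtColor(im,cv2.COLOR_BGR2HSV); m=cv2.inRange(h,lo,hi); o=np.zeros_like(m); x0,y0,x1,y1=box; o[y0:y1,x0:x1]=m[y0:y1,x0:x1]; return o
E
python3 - <<'E'
from h import *
c,im=load('w1')
w=mask(im,(0,0,150),(180,45,255),(170,40,380,180))
w=cv2.morphologyEx(w,cv2.MORPH_OPEN,np.ones((5,5)))
rect(c,w,.07,'housing')
cs,hi=cv2.findContours(w,cv2.RETR_CCOMP,cv2.CHAIN_APPROX_NONE)
for k,h in zip(cs,hi[0]):
    if h[3]>=0 and cv2.contourArea(k)>3000: rect(c,None,.07,'bayrim 170.4x100.4',k)
b=mask(im,(14,100,80),(32,255,255),(255,85,320,145))
rect(c,b,.058,'plate')
bb=cv2.boxPoints(cv2.minAreaRect(max(cv2.findContours(b,0,1)[0],key=cv2.contourArea)))
# slot: hole
cs,hi=cv2.findContours(b,cv2.RETR_CCOMP,cv2.CHAIN_APPROX_NONE)
for k,h in zip(cs,hi[0]):
    if h[3]>=0 and cv2.contourArea(k)>20: rect(c,None,.058,'slot 39x9.2',k)
E
```

```text
housing [547.7 186.7] [229.4 149.8] 19.1 661
bayrim 170.4x100.4 [529.  179.9] [172.6 103.3] 18.7 441
plate [566.6 193.2] [47.5 38.9] 0.2 119
slot 39x9.2 [566.5 193.1] [40.9 11.3] 0.4 69
```

arm_command --deltas '[[[0.5,-3.6,-0.2,0,0,0],[0.5,-3.6,-0.2,0,0,0],[0.5,-3.6,-0.2,0,0,0],[0.5,-3.6,-0.2,0,0,0],[0.5,-3.6,-0.2,0,0,0],[0.5,-3.6,-0.2,0,0,0],[0.5,-3.6,-0.2,0,0,0],[0.5,-3.6,-0.2,0,0,0],[0.5,-3.6,-0.2,0,0,0],[0.5,-3.6,-0.2,0,0,0],[0,0,0,0,0,0],[0,0,0,0,0,0]]]'

```text
t: 2.87
tool_pos: [0.5986, -0.2481, 0.2516]
orientation: [-1.815, -2.562, -0.0]
force: [0.0, 0.8, -0.6]
opening: 0.042
gripper_force: 0.0
```

```bash
python3 - <<'E'
from h import *
st(); c=cam('wrist'); im=eyes.read_camera('wrist'); cv2.imwrite('pics/w2.png',im); np.savez('w2.npz',K=c[0],R=c[1],t=c[2])
print(np.round(proj(c,[[.595,-.206,.018],[.633,-.193,.05],[.562,-.2165,.044]])))
E
```

```text
{'t': 2.8667, 'q': [-0.4722, 0.2511, 1.2926, 0.0003, 1.5997, -0.8104], 'tool_pos': [0.5986, -0.2481, 0.2516], 'orientation': [-1.8147, -2.5621, -0.0], 'force': [0.018, 0.7619, -0.57], 'wrist_torque': [-0.0325, 0.0327, -0.0045], 'opening': 0.042, 'gripper_force': 0.0}
[[262. 138.]
 [293. 141.]
 [236. 139.]]
```

View pics/w2.png

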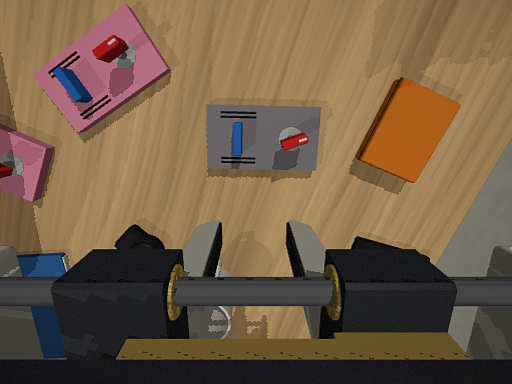

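Grey cover at (207–321, 104–171), blue rib at (237,139), red wing at (294,142).

```bash
python3 - <<'E'
from h import *
c,im=load('w2')
g=mask(im,(0,0,60),(180,60,160),(195,95,330,180)); g=cv2.morphologyEx(g,cv2.MORPH_CLOSE,np.ones((15,15))); g=cv2.morphologyEx(g,cv2.MORPH_OPEN,np.ones((7,7)))
rect(c,g,.018,'cover'); print(onplane(c,[262,138],.018))
b=mask(im,(105,120,60),(130,255,255),(210,110,260,165)); rect(c,b,.046,'rib 44x12')
h=mask(im,(0,140,150),(8,255,255),(270,125,320,160))|mask(im,(172,140,150),(180,255,255),(270,125,320,160)); rect(c,h,.064,'wing 34x12')
E
```

```text
cover [ 595.7 -205.6] [159.4  89.8] 18.2 345
[[ 0.59541362 -0.20554866  0.018     ]]
rib 44x12 [ 562.9 -215.5] [10.8 43.5] 18.3 80
wing 34x12 [ 633.6 -192.4] [31.7 10.4] 39.1 79
```

arm_command --deltas '[[[-0.72,0.64,-2.5,0,0,-0.2],[-0.72,0.64,-2.5,0,0,-0.2],[-0.72,0.64,-2.5,0,0,-0.2],[-0.72,0.64,-2.5,0,0,-0.2],[-0.72,0.64,-2.5,0,0,-0.2],[0,0,-2.2,0,0,0],[0,0,-2.2,0,0,0],[0,0,-2.2,0,0,0],[0,0,-2.2,0,0,0],[0,0,-1.0,0,0,0],[0,0,-0.35,0,0,0],[0,0,0,0,0,0]]]'

```text
t: 3.92
tool_pos: [0.5627, -0.2143, 0.0258]
orientation: [-1.834, -2.549, 0.0]
force: [-0.2, -0.0, 0.1]
opening: 0.0418
gripper_force: 0.0
```

arm_command --deltas '[[[0,0,0,0,0,0],[0,0,0,0,0,0],[0,0,0,0,0,0],[0,0,0,0,0,0],[0,0,0,0,0,0],[0,0,0,0,0,0]]]' --gripper -1 --squeeze 35

```text
t: 4.42
tool_pos: [0.5634, -0.2162, 0.0269]
orientation: [1.837, 2.547, 0.0]
force: [0.0, -0.1, 3.8]
opening: 0.0116
gripper_force: 35.0
```

arm_command --deltas '[[[0,0,1.0,0,0,0],[0,0,2.0,0,0,0],[0,0,3.0,0,0,0],[0,0,3.0,0,0,0],[0,0,3.0,0,0,0],[0,0,2.0,0,0,0],[-0.1,0.6,1.0,0,0,0],[-0.2,1.2,0,0,0,0],[-0.36,2.0,0,0,0,0],[-0.5,2.9,0,0,0,0],[-0.5,2.9,0,0,0,0],[-0.5,2.9,0,0,0,0]]]'

```text
t: 5.42
tool_pos: [0.5392, -0.0884, 0.1734]
orientation: [-1.835, -2.545, 0.002]
force: [0.5, -0.1, -1.9]
opening: 0.0115
gripper_force: 35.0
```

arm_command --deltas '[[[-0.5,2.9,0,0,0,0],[-0.5,2.9,0,0,0,0],[-0.5,2.9,0,0,0,0],[-0.5,2.9,0,0,0,0],[-0.5,2.9,0,0,0,0],[-0.5,2.9,0,0,0,0.6],[-0.5,2.9,0,0,0,0],[-0.5,2.9,0,0,0,0],[-0.5,2.0,0,0,0,0],[-0.3,1.2,0,0,0,0],[-0.1,0.6,0,0,0,0],[0,0,0,0,0,0]]]'

```text
t: 6.42
tool_pos: [0.4912, 0.18, 0.1749]
orientation: [-1.821, -2.559, 0.002]
force: [1.2, -0.4, -1.8]
opening: 0.0118
gripper_force: 35.0
```

```bash
python3 - <<'E'
from h import *
st(); c=cam('wrist'); im=eyes.read_camera('wrist'); cv2.imwrite('pics/w3.png',im); np.savez('w3.npz',K=c[0],R=c[1],t=c[2])
E
```

```text
{'t': 6.4167, 'q': [0.2532, -0.0515, 1.7551, 0.0, 1.44, -0.0806], 'tool_pos': [0.4912, 0.18, 0.1749], 'orientation': [-1.8207, -2.5586, 0.0024], 'force': [1.2292, -0.3961, -1.8101], 'wrist_torque': [-0.1305, 0.1112, 0.0155], 'opening': 0.0118, 'gripper_force': 34.9977}
```

View pics/w3.png

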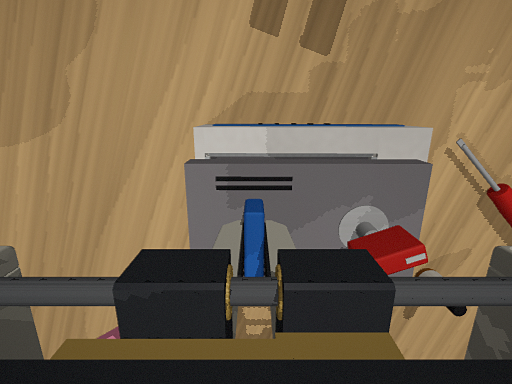

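The cover is held level. Its far edge runs from (185,161) to (431,163), with the housing visible behind it. I'll locate those corners to get the offset in the hand.

```bash
python3 - <<'E'
from h import *
c,im=load('w3')
g=mask(im,(0,0,50),(180,60,130),(180,150,440,245))
v=cv2.cvtColor(im,cv2.COLOR_BGR2GRAY).astype(float)
# top edge: strongest bright->dark step per column
xs=np.arange(200,420,4); ys=[]
for x in xs:
    d=np.diff(v[150:172,x]); 
    ys.append(150+np.argmin(d)+1)
p=np.polyfit(xs,ys,1)
r=np.abs(np.polyval(p,xs)-ys)<1; p=np.polyfit(xs[r],np.array(ys)[r],1)
L=[];Rr=[]
for y in range(170,240,5):
    b=v[y]; s=im[y].max(1).astype(int)-im[y].min(1)
    l=[x for x in range(170,205) if s[x]<25]; L.append(l[0]); Rr.append([x for x in range(415,445) if s[x]<25][-1])
print(p,r.sum(),L,Rr)
Z=.1749-.0269+.018
E=onplane(c,[[200,np.polyval(p,200)],[420,np.polyval(p,420)],[L[0],170],[L[8],210],[Rr[0],170],[Rr[8],210]],Z)*1000
t=np.array([491.2,180.0]); a=np.array([-1.8207,-2.5586]);a/=np.linalg.norm(a); y=2*a*a[1]-np.array([0,1]); x=np.array([-y[1],y[0]])
print('tool yaw',np.degrees(np.arctan2(y[1],y[0])))
for q in E: print(np.round([(q[:2]-t)@y,(q[:2]-t)@x],1))
E
```

```text
[-6.93497826e-16  1.53000000e+02] 16 [185, 185, 185, 186, 186, 186, 187, 187, 187, 188, 188, 189, 189, 189] [431, 430, 429, 428, 427, 426, 425, 424, 423, 422, 422, 421, 420, 419]
tool yaw 19.128683409752064
[-34.2  51.6]
[104.9  51.8]
[-44.5  40.6]
[-45.   13.2]
[113.8  40.8]
[113.3  13.6]
```

```bash
python3 - <<'E'
from h import *
c,im=load('w3')
s=im.max(2).astype(int)-im.min(2); v=cv2.cvtColor(im,cv2.COLOR_BGR2GRAY).astype(float)
Z=.166
t=np.array([491.2,180.0]); a=np.array([-1.8207,-2.5586]);a/=np.linalg.norm(a); y=2*a*a[1]-np.array([0,1]); x=np.array([-y[1],y[0]])
def fit(px,n):
    P=onplane(c,px,Z)[:,:2]*1000-t; Q=np.c_[P@y,P@x].astype(np.float32)
    l=cv2.fitLine(Q,cv2.DIST_HUBER,0,.01,.01).ravel(); print(n,np.round(l[2:],2),'ang',np.round(np.degrees(np.arctan2(l[1],l[0])),2))
ys=np.arange(168,240)
fit([[next(k for k in range(165,215) if s[r,k]<25)-.5,r] for r in ys],'left')
fit([[next(k for k in range(450,400,-1) if s[r,k]<25)+.5,r] for r in ys],'right')
print(v[150:172,[230,300,370]].T.astype(int))
xs=np.arange(200,420)
fit([[k,157+np.argmax(np.abs(np.diff(v[157:168,k])))+.5] for k in xs],'top')
E
```

```text
left [-44.99  17.5 ] ang 89.84
right [113.88  17.83] ang 89.91
[[185 186 194 119 119 128 103  71  74  69  73  72  69  77  96  96  92  93
   95  92  90  93]
 [169 170 177 121  99 102  94  58  58  69  71  73  70  77  95  96  94  95
   94  94  93  93]
 [168 168 171 140  89  92  99  69  72  69  70  72  71  74  95  93  95  92
   95  94  95  95]]
top [24.65 44.94] ang 0.09
```

arm_command --deltas '[[[0.24,-0.56,-1.0,0,0,-0.1],[0.24,-0.57,-1.5,0,0,0],[0,0,-1.5,0,0,0],[0,0,-1.5,0,0,0],[0,0,-1.0,0,0,0],[0,0,-0.5,0,0,0],[0,0,0,0,0,0],[0,0,0,0,0,0]]]'

```text
t: 7.13
tool_pos: [0.4973, 0.1674, 0.1062]
orientation: [-1.827, -2.556, 0.0]
force: [-0.2, -0.0, -1.6]
opening: 0.012
gripper_force: 35.0
```

arm_command --deltas '[[[-0.13,0.13,-0.4,0,0,0.1],[0,0,-0.3,0,0,0],[0,0,-0.2,0,0,0],[0,0,-0.2,0,0,0],[0,0,-0.1,0,0,0],[0,0,0,0,0,0],[0,0,0,0,0,0]]]'

```text
t: 7.72
tool_pos: [0.4958, 0.1692, 0.0942]
orientation: [1.824, 2.558, -0.0]
force: [0.3, 0.1, -1.8]
opening: 0.0115
gripper_force: 35.0
```

No contact yet. Bottom at about 67 mm. Continuing slowly.

arm_command --deltas '[[[0,0,-0.1,0,0,0],[0,0,-0.1,0,0,0],[0,0,-0.1,0,0,0],[0,0,-0.1,0,0,0],[0,0,0,0,0,0]]]'

```text
t: 8.13
tool_pos: [0.4957, 0.1691, 0.0898]
orientation: [-1.824, -2.558, 0.001]
force: [-0.4, -0.4, -2.3]
opening: 0.0117
gripper_force: 35.0
```

arm_command --deltas '[[[0,0,-0.15,0,0,0],[0,0,-0.15,0,0,0],[0,0,-0.1,0,0,0],[0,0,-0.1,0,0,0],[0,0,0,0,0,0]]]'

```text
t: 8.55
tool_pos: [0.4958, 0.1692, 0.085]
orientation: [-1.824, -2.558, 0.0]
force: [0.2, -0.6, -0.6]
opening: 0.0118
gripper_force: 35.0
```

arm_command --deltas '[[[0,0,-0.1,0,0,0],[0,0,0,0,0,0],[0,0,0,0,0,0]]]'

```text
t: 8.8
tool_pos: [0.496, 0.1692, 0.0848]
orientation: [1.824, 2.558, 0.0]
force: [-3.5, 0.1, 5.9]
opening: 0.0115
gripper_force: 35.0
```

arm_command --deltas '[[[0,0,0,0,0,0],[0,0,0,0,0,0],[0,0,0,0,0,0],[0,0,2.0,0,0,0],[0,0,3.0,0,0,0],[0,0,3.0,0,0,0],[0,0,3.0,0,0,0],[1.0,0,2.0,0,0,0],[1.5,0,1.0,0,0,0],[0,0,0,0,0,0]]]' --gripper -0.2

```text
t: 9.63
tool_pos: [0.5241, 0.1694, 0.2278]
orientation: [1.821, 2.554, 0.008]
force: [0.8, 0.1, 0.4]
opening: 0.0371
gripper_force: 0.0
```

```bash
python3 - <<'E'
from h import *
st(); c=cam('wrist'); im=eyes.read_camera('wrist'); cv2.imwrite('pics/w4.png',im); np.savez('w4.npz',K=c[0],R=c[1],t=c[2])
print(np.round(proj(c,[[.5669,.193,.11],[.4958,.1686,.104]])))
E
```

```text
{'t': 9.6333, 'q': [0.2197, -0.0133, 1.6209, -0.0002, 1.5271, -0.112], 'tool_pos': [0.5241, 0.1694, 0.2278], 'orientation': [1.8214, 2.5538, 0.0078], 'force': [0.752, 0.1109, 0.3721], 'wrist_torque': [-0.0795, 0.0055, -0.0062], 'opening': 0.0371, 'gripper_force': 0.0}
[[299. 179.]
 [228. 178.]]
```

View pics/w4.png

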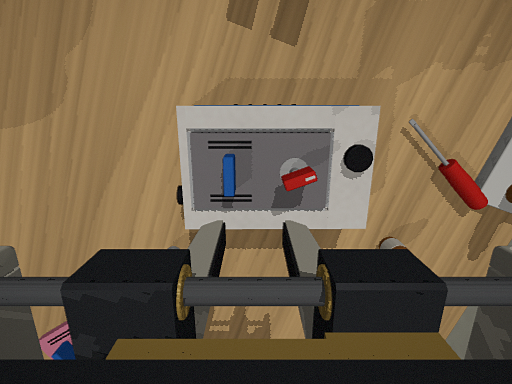

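The cover lies flush in the bay, with the rib at (229,175) and the wing at (299,179), close to its predicted position. Next I'll measure the wing.

```bash
python3 - <<'E'
from h import *
c,im=load('w4')
bx=(275,160,325,200)
# top face is the brighter red
h=mask(im,(0,140,90),(8,255,255),bx)|mask(im,(172,140,90),(180,255,255),bx)
print(np.percentile(im[...,2][h>0],[5,25,50,75,95]))
for th in(90,150,180):
    hh=cv2.morphologyEx(((h>0)&(im[...,2]>th)).astype(np.uint8),cv2.MORPH_CLOSE,np.ones((5,5))); rect(c,hh,.122,f'wing{th}')
b=mask(im,(105,120,60),(130,255,255),(215,145,245,202)); rect(c,b,.104,'rib, expect 495.8 168.6')
g=mask(im,(0,0,50),(180,60,130),(190,132,330,208)); g=cv2.morphologyEx(g,cv2.MORPH_CLOSE,np.ones((25,25)));rect(c,g,.076,'cover')
E
```

```text
[107. 112. 160. 164. 168.]
wing90 [564.1 196.2] [33.1 17.6] 39.3 85
wing150 [566.3 194. ] [31.8 10.8] 39.4 74Traceback (most recent call last):
  File "<stdin>", line 8, in <module>
  File "h.py", line 19, in rect
    if cs is None: cs=max(cv2.findContours(m,cv2.RETR_EXTERNAL,cv2.CHAIN_APPROX_NONE)[0],key=cv2.contourArea)
                      ~~~^^^^^^^^^^^^^^^^^^^^^^^^^^^^^^^^^^^^^^^^^^^^^^^^^^^^^^^^^^^^^^^^^^^^^^^^^^^^^^^^^^^^
ValueError: max() iterable argument is empty
```

arm_command --deltas '[[[0.35,0.2,-0.4,0,0,6.9],[0.35,0.2,-0.4,0,0,6.9],[0.35,0.2,-0.4,0,0,6.9],[0.35,0.2,-0.4,0,0,6.9],[0.35,0.2,-0.4,0,0,6.9],[0.35,0.2,-0.4,0,0,6.9],[0.35,0.2,-0.4,0,0,6.9],[0.35,0.2,-0.4,0,0,6.9],[0.35,0.2,-0.4,0,0,6.9],[0.35,0.2,-0.4,0,0,6.9],[0.35,0.2,-0.4,0,0,6.9],[0.35,0.2,-0.4,0,0,6.9]]]'

```text
t: 10.68
tool_pos: [0.5613, 0.1931, 0.1738]
orientation: [0.333, -3.121, 0.001]
force: [0.6, 0.0, 1.1]
opening: 0.0375
gripper_force: 0.0
```

arm_command --deltas '[[[0,0,-1,0,0,6.9],[0,0,0,0,0,6.9],[0,0,0,0,0,6.9],[0,0,0,0,0,6.9],[0,0,0,0,0,0],[0,0,0,0,0,0],[0,0,0,0,0,0]]]'

```text
t: 11.27
tool_pos: [0.5621, 0.1931, 0.1652]
orientation: [1.053, -2.958, -0.0]
force: [0.1, -0.4, 0.1]
opening: 0.0377
gripper_force: 0.0
```

```bash
python3 - <<'E'
from h import *
s=st(); r=cv2.Rodrigues(np.array(s['orientation']))[0]; print('tool y yaw',np.degrees(np.arctan2(r[1,1],r[0,1])),r[:,2])
c=cam('wrist'); im=eyes.read_camera('wrist'); cv2.imwrite('pics/w5.png',im); np.savez('w5.npz',K=c[0],R=c[1],t=c[2])
p=proj(c,[.5666,.1934,.11])[0].astype(int); print(p)
bx=(max(p[0]-60,0),max(p[1]-60,0),p[0]+60,p[1]+60)
h=mask(im,(0,140,90),(8,255,255),bx)|mask(im,(172,140,90),(180,255,255),bx)
for th in (90,150):
  hh=cv2.morphologyEx(((h>0)&(im[...,2]>th)).astype(np.uint8),cv2.MORPH_CLOSE,np.ones((7,7))); rect(c,hh,.122,f'wing{th}')
E
```

```text
{'t': 11.2667, 'q': [0.2446, 0.1465, 1.5687, 0.0, 1.4279, -2.0102], 'tool_pos': [0.5621, 0.1931, 0.1652], 'orientation': [1.0532, -2.9582, -0.0003], 'force': [0.0727, -0.4135, 0.1461], 'wrist_torque': [0.0764, -0.0244, -0.0155], 'opening': 0.0377, 'gripper_force': 0.0}
tool y yaw 129.19424252520184 [-1.44869152e-03 -3.14911682e-04 -9.99998901e-01]
[249 210]
wing90 [563.5 191. ] [39.2 11.5] 39.2 113
wing150 [566.3 193.3] [31.8  9.8] 39.4 95
```

arm_command --deltas '[[[0.43,0.03,0,0,0,0.2],[0,0,-1.0,0,0,0],[0,0,-1.5,0,0,0],[0,0,-1.5,0,0,0],[0,0,-1.5,0,0,0],[0,0,-1.0,0,0,0],[0,0,-0.3,0,0,0],[0,0,0,0,0,0]]]'

```text
t: 11.98
tool_pos: [0.5663, 0.1932, 0.0967]
orientation: [1.064, -2.954, -0.0]
force: [1.4, -0.5, -0.4]
opening: 0.0368
gripper_force: 0.0
```

arm_command --deltas '[[[0,0,0,0,0,0],[0,0,0,0,0,0],[0,0,0,0,0,0],[0,0,0,0,0,0],[0,0,0,0,0,0],[0,0,0,0,0,0]]]' --gripper -1 --squeeze 35

```text
t: 12.48
tool_pos: [0.5676, 0.1937, 0.099]
orientation: [-1.064, 2.954, -0.0]
force: [0.1, 0.1, 3.3]
opening: 0.0117
gripper_force: 35.0
```

arm_command --deltas '[[[0,0,0,0,0,-5],[0,0,0,0,0,-6],[0,0,0,0,0,-6],[0,0,0,0,0,-6],[0,0,0,0,0,-6],[0,0,0,0,0,-6],[0,0,0,0,0,-4],[0,0,0,0,0,0],[0,0,0,0,0,0],[0,0,0,0,0,0]]]'

```text
t: 13.32
tool_pos: [0.5677, 0.1933, 0.0987]
orientation: [-0.021, 3.14, -0.0]
force: [0.7, -1.8, 3.4]
opening: 0.0122
gripper_force: 35.0
```

```bash
cat >> h.py <<'E'
def yaw(): 
    s=st(); r=cv2.Rodrigues(np.array(s['orientation']))[0]; print('wing yaw',np.degrees(np.arctan2(r[1,1],r[0,1]))-90)
E
python3 -c "
from h import *
yaw()"
```

```text
{'t': 13.3167, 'q': [0.243, 0.2142, 1.6181, -0.0005, 1.308, -1.3411], 'tool_pos': [0.5677, 0.1933, 0.0987], 'orientation': [-0.021, 3.1402, -0.0003], 'force': [0.7023, -1.7622, 3.3821], 'wrist_torque': [-0.4225, -0.383, -0.0567], 'opening': 0.0122, 'gripper_force': 35.0}
wing yaw 0.7665233113725236
```

arm_command --deltas '[[[0,0,-0.1,0,0,-0.4],[0,0,-0.1,0,0,0],[0,0,-0.1,0,0,0],[0,0,-0.1,0,0,0],[0,0,-0.1,0,0,0],[0,0,0,0,0,0]]]'

```text
t: 13.82
tool_pos: [0.5676, 0.1933, 0.0932]
orientation: [-0.007, 3.141, -0.0]
force: [3.4, -3.5, 5.4]
opening: 0.0115
gripper_force: 35.0
```

arm_command --deltas '[[[0,0,-0.15,0,0,0],[0,0,-0.15,0,0,0],[0,0,-0.15,0,0,0],[0,0,-0.15,0,0,0],[0,0,-0.15,0,0,0],[0,0,-0.1,0,0,0],[0,0,0,0,0,0],[0,0,0,0,0,0]]]'

```text
t: 14.48
tool_pos: [0.5677, 0.1934, 0.0853]
orientation: [-0.007, 3.14, -0.0]
force: [1.7, -3.4, 8.1]
opening: 0.0119
gripper_force: 35.0
```

arm_command --deltas '[[[0,0,-0.08,0,0,0],[0,0,-0.06,0,0,0],[0,0,0,0,0,0],[0,0,0,0,0,0]]]'

```text
t: 14.82
tool_pos: [0.5677, 0.1934, 0.0839]
orientation: [-0.007, 3.141, -0.0]
force: [1.9, -4.0, 6.9]
opening: 0.0117
gripper_force: 35.0
```

arm_command --deltas '[[[0,0,0,0,0,-4],[0,0,0,0,0,-5],[0,0,0,0,0,-5],[0,0,0,0,0,-5],[0,0,0,0,0,-5],[0,0,0,0,0,-5],[0,0,0,0,0,-5],[0,0,0,0,0,-5],[0,0,0,0,0,-5]]]'

```text
t: 15.57
tool_pos: [0.5675, 0.1929, 0.0838]
orientation: [1.177, 2.912, -0.001]
force: [1.3, -6.2, 7.7]
opening: 0.012
gripper_force: 35.0
```

```bash
python3 -c "
from h import *
yaw()"
```

```text
{'t': 15.5667, 'q': [0.2428, 0.2296, 1.6293, -0.001, 1.2824, -0.5595], 'tool_pos': [0.5675, 0.1929, 0.0838], 'orientation': [1.1769, 2.9119, -0.0009], 'force': [1.2765, -6.2034, 7.7346], 'wrist_torque': [-1.2372, -0.2533, 0.0401], 'opening': 0.012, 'gripper_force': 35.0049}
wing yaw -44.01431528252733
```

arm_command --deltas '[[[0,-0.05,0,0,0,-5],[0,0,0,0,0,-5],[0,0,0,0,0,-5],[0,0,0,0,0,-5],[0,0,0,0,0,-5],[0,0,0,0,0,-5],[0,0,0,0,0,-5],[0,0,0,0,0,-5],[0,0,0,0,0,-4],[0,0,0,0,0,-2],[0,0,0,0,0,-2],[0,0,0,0,0,0]]]'

```text
t: 16.57
tool_pos: [0.567, 0.1926, 0.0835]
orientation: [2.258, 2.184, -0.001]
force: [0.0, -4.2, 7.1]
opening: 0.0114
gripper_force: 35.0
```

```bash
python3 -c "
from h import *
yaw()"
```

```text
{'t': 16.5667, 'q': [0.2422, 0.2292, 1.6301, -0.0005, 1.2828, 0.2754], 'tool_pos': [0.567, 0.1926, 0.0835], 'orientation': [2.2578, 2.1843, -0.0012], 'force': [0.0213, -4.1925, 7.1339], 'wrist_torque': [-1.0378, 0.0344, -0.0627], 'opening': 0.0114, 'gripper_force': 35.0002}
wing yaw -91.89499872522369
```

arm_command --deltas '[[[0,0,0,0,0,-2],[0,0,0,0,0,-2],[0,0,0,0,0,-1],[0,0,0,0,0,0]]]'

```text
t: 16.9
tool_pos: [0.567, 0.1926, 0.0835]
orientation: [2.35, 2.085, -0.001]
force: [-0.1, -5.5, 7.7]
opening: 0.0118
gripper_force: 35.0
```

```bash
python3 -c "
from h import *
yaw()"
```

```text
{'t': 16.9, 'q': [0.2422, 0.2292, 1.6301, -0.0005, 1.2828, 0.3616], 'tool_pos': [0.567, 0.1926, 0.0835], 'orientation': [2.3497, 2.0851, -0.0012], 'force': [-0.0519, -5.5281, 7.6929], 'wrist_torque': [-1.0049, 0.1137, 0.0491], 'opening': 0.0118, 'gripper_force': 35.0056}
wing yaw -96.8296820931115
```

arm_command --deltas '[[[0,0,0,0,0,2],[0,0,0,0,0,2],[0,0,0.1,0,0,1],[0,0,0.1,0,0,0],[0,0,0.1,0,0,0],[0,0,0,0,0,0]]]'

```text
t: 17.4
tool_pos: [0.567, 0.1927, 0.0866]
orientation: [2.255, 2.187, -0.001]
force: [-0.7, -5.3, 7.7]
opening: 0.0117
gripper_force: 35.0
```

arm_command --deltas '[[[0,0,0.1,0,0,0],[0,0,0.05,0,0,0],[0,0,0,0,0,0],[0,0,0,0,0,0]]]'

```text
t: 17.73
tool_pos: [0.567, 0.1926, 0.0879]
orientation: [2.255, 2.187, -0.001]
force: [0.4, -4.3, 6.4]
opening: 0.0114
gripper_force: 35.0
```

arm_command --deltas '[[[0,0,0,0,0,0],[0,0,0,0,0,0],[0,0,0,0,0,0],[0,0,0,0,0,0],[0,0,1,0,0,0],[0,0,2,0,0,0],[0,0,3,0,0,0],[0,0,3,0,0,0],[-1,-2,1,0,0,0],[-1,-2,0,0,0,0],[0,0,0,0,0,0],[0,0,0,0,0,0]]]' --gripper -0.3

```text
t: 18.73
tool_pos: [0.5471, 0.1526, 0.1886]
orientation: [2.257, 2.185, 0.001]
force: [0.4, 0.3, -0.4]
opening: 0.0323
gripper_force: 0.0
```

```bash
python3 - <<'E'
from h import *
yaw(); c=cam('wrist'); im=eyes.read_camera('wrist'); cv2.imwrite('pics/w6.png',im); np.savez('w6.npz',K=c[0],R=c[1],t=c[2])
p=proj(c,[.5668,.193,.1])[0].astype(int);print(p)
bx=(p[0]-50,max(p[1]-50,0),p[0]+50,p[1]+50)
h=mask(im,(0,140,90),(8,255,255),bx)|mask(im,(172,140,90),(180,255,255),bx)
hh=cv2.morphologyEx(((h>0)&(im[...,2]>150)).astype(np.uint8),cv2.MORPH_CLOSE,np.ones((7,7)))
for z in(.109,.111,.113,.122): rect(c,hh,z,f'wing z{z}')
E
```

```text
{'t': 18.7333, 'q': [0.1815, 0.0589, 1.6192, 0.0003, 1.4626, 0.2137], 'tool_pos': [0.5471, 0.1526, 0.1886], 'orientation': [2.2567, 2.1852, 0.0015], 'force': [0.397, 0.2736, -0.4233], 'wrist_torque': [-0.1231, 0.1513, 0.0278], 'opening': 0.0323, 'gripper_force': 0.0}
wing yaw -91.84563343482378
[273 151]
wing z0.109 [566.8 193.9] [32.2  9.8] 89.1 91
wing z0.111 [566.6 194.2] [31.9  9.8] 89.1 91
wing z0.113 [566.5 194.5] [31.6  9.7] 89.1 91
wing z0.122 [565.9 195.8] [30.5  9.3] 89.1 91
```

View pics/w6.png

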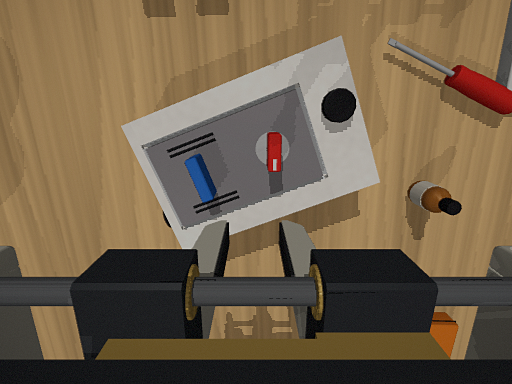

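The cover is seated in the bay and the red wing at (274,152) stands about 91° clockwise of the slot. The wing's apparent size fits a stud about 11 mm in. It also let itself be raised to about 10.9 mm without any pull, so it is past the ridge and in the detent. Nothing on the desk looks disturbed, so I'll hand it in.

```bash
python3 -c "
from h import *
print(ticket.close_job())"
```

```text
the job is handed in; nothing more can be done
None
```

The cover is seated in the lamp bay and the stud is pressed in, turned a quarter turn clockwise and resting in its detent at about 11 mm by my measurements; the job is handed in at about 19 s, and no verdict came back.

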